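Raise the ledge of the tablet stand to the red index and clamp it

TASK

Set up the tablet stand: push its wooden ledge up the slope until its pointer is level with the white line on the red index clip, and while holding it there (it slides back down by itself) squeeze the orange cam lever fully closed against the grey post beside it. Finish still holding: keep post and lever pinched together between the fingers, with the ledge at the index. Leave the tablet, mug, timer, spice jar and salt shaker where they are.

Things in the scene. Friction and masses are not known exactly. Their poses are not given: they have to be found in the camera images.
- stand: Wooden tablet stand fixed to the worktop, 195 mm deep, 204 mm wide. Origin: middle of its underside; x level, towards its high side; y to its left. Its pale board slopes up towards +x at 40 degrees (0.698 rad). Below, 'uphill' is along the slope, 'out' is square to the board. A rail runs up its middle; ledge, carriage, post and lever ride on it together, 0.4 to 0.55 kg, and slide down if let go with the lever open.
- ledge_nose (a point): Middle of the sliding ledge's rounded front edge (radius 5 mm about this point), 36 mm out of the board. Axes: x uphill along the rail, the way the ledge slides; y left along the ledge; z out of the board. The ledge is a brown wooden strip 178 mm long in y, 10 mm thick in x, standing 41 mm out. Push it uphill by its lower side.
- grip_centre (a point): Midway between the two grips on the carriage, downhill of the ledge: 24 mm downhill of ledge_nose, 42 mm out of the board, axes alike. On its +y side the grey post, on its -y side the orange cam lever; both tops 61 mm out. Lever closed: both outer faces parallel, 10 mm from this point (20 mm over both). Lever open: its top leans 23 mm further to -y. Carriage below: 36 mm wide, its top 14 mm out.
- cam_lever (a joint): Angle of the cam lever: 0 fully open (leaning out), 0.55 fully closed (parallel to the post, at its stop). It starts at 0 to 0.08 and stays where it is left. Past about 0.15 its eccentric begins to press on the rail and brakes the ledge; closed, it clamps it. Closing takes up to about 10 N near the paddle's top.
- slide_arm (a joint): Travel of the ledge up the rail, m: 0 at the lower stop, at most 0.11.
- ledge_pointer (a point): Tip of the black pointer at the left end of the ledge, 4 mm out of the board, 98 mm to the +y side of the rail's centre line and 32 mm below ledge_nose towards the board; axes as ledge_nose.
- index_line (a point): White line on the red index clip (16 mm long uphill, 22 mm wide) that sits on the left edge of the board, beside a scale; 98 mm to the +y side of the rail's centre line, 4 mm out of the board. Axes: x up the slope, z out of the board. The pointer is level with it when both have the same place along x. The clip starts 35 to 75 mm uphill of the pointer and stays where it is.
- blue_mug_mid (a point): Blue mug, 80 x 115 x 101 mm, half-way up; leave it alone.
- timer_mid (a point): Kitchen timer, red and white ball, 70 mm, half-way up; leave it alone.
- spice_mid (a point): Spice jar with red cap, 45 x 45 x 106 mm, half-way up; leave it alone.
- salt_mid (a point): Salt shaker, 44 x 44 x 90 mm, half-way up; leave it alone.
- tablet_mid (a point): Tablet lying flat, 125 x 205 x 8 mm, its centre; leave it alone.
- post_mid (a point): Centre of the fixed grey post on the carriage, 37 mm out of the board, 6 mm to the +y side of the rail's centre line, 24 mm downhill of ledge_nose; axes alike. The post is 30 mm long uphill, 8 mm thick, and stands from 13 to 61 mm out of the board.
- lever_tip (a point): Middle of the top edge of the orange cam lever's paddle (27 mm long uphill, 8 mm thick). It is 43.5 mm from the hinge axis, which runs uphill, 17.5 mm out of the board and 6 mm to the -y side of the rail's centre line. Axes: z along the lever to its top, x uphill.

How it is judged:
On the way, in this order (a step that is already met when the one before it is completed fails the run):
1. the ledge is held with its pointer level with the index line while the lever is still open (x of ledge_pointer in the frame of index_line between -0.004 and 0.004 m and value of joint cam_lever below 0.2 rad), for 0.2 s.
2. the lever is closed with the ledge still at the index (x of ledge_pointer in the frame of index_line between -0.004 and 0.004 m and value of joint cam_lever above 0.5 rad), for 0.2 s.
At the end, for the whole second after the job is handed in: The ledge's pointer is within 4 mm of the index line along the slope, the cam lever is closed (0.50 rad or more of 0.55), the ledge is at rest, and the fingers still pinch the grey post and the orange lever together (more than 2 N on each) (all of step 2 and contact force between the fingers and slide_arm_c0 above 2 N and contact force between the fingers and cam_lever above 2 N and velocity of joint slide_arm between -0.01 and 0.01 m/s); the arm keeps its last pose, push and grip.
It fails at once if the lever is closed while the ledge is away from the index (value of joint cam_lever above 0.4 rad and (x of ledge_pointer in the frame of index_line below -0.01 m or x of ledge_pointer in the frame of index_line above 0.01 m)).
It fails at once if a bystander is pushed more than 2 cm from its place (distance of any of blue_mug_mid, timer_mid, spice_mid, salt_mid, tablet_mid from where it was at the start of the episode above 0.02 m).
It also fails if it takes over 32 s, if anything falls off the work surface, if the arm or the gripper's body presses on something with over 40 N, if the wrist force passes 120 N, or if a joint passes its speed limit or range.

ROBOT

A 7-joint arm with a two-finger parallel gripper is mounted at the origin on a cart in front of the work surface, level with it; the furniture and walls round the work are solid. World frame = base frame: x ahead of the robot, y to its left, z up, the work surface at z = 0. Lengths are in m, angles in rad, forces in N, time in s.
With the tool pointing down it reaches from about 0.35 to 0.9 m from the base axis. Payload 19.9 kg.
Tool frame: the origin (TCP) lies at the very end of the fingers, on their centre line; the grasp point (between the pads) lies 19 mm behind it; z points along the fingers, y is the line along which they close (so a half turn about z gives the same grasp; the last joint's range is limited). The gripper opens to 94 mm and grips with 3 to 60 N. Pads are 16 mm wide; open, the fingers measure 119 mm over their backs; the gripper's body (75 mm by 177 mm) begins 78 mm behind the grasp point.
Start: joints at [-1.228, 0.417, -0.01, 1.614, 0.005, 1.111, -0.053], TCP at [0.234, 0.58, 0.205] pointing down, gripper open.
Joint ranges: [-2.81, 2.81], [-0.39, 2.02], [-1.27, 1.25], [0.06, 2.57], [-1.19, 4.33], [0.19, 2], [-2.82, 2.82]. Speed limits (rad/s): [1.89, 1.89, 2.39, 2.39, 3.01, 3.01, 3.01].

INTERFACE

Orientations are given as a rotation vector (axis times angle).
In Python, from station import * gives the robot as it stands. The module is installed in compiled form; this text tells all that it offers.
- The arm moves only by the tool servo_tool, never from a script. Its argument "plan" is a list of rows, each an object of numbers: "dx", "dy", "dz": the shift along the tool's x, y, z in mm; "twist": the turn about the tool's z in degrees. In form: [{"dx": .., "dy": .., "dz": .., "twist": ..}, ...]. A call has 1 to 8 rows; each row is the pose to reach, as a shift and turn from the pose commanded when the call began, along the tool's axes at that moment; what a row does not reach only later rows make up. A row lasts 1/10 s, in which the tool goes at most 50 mm and 8.59 degrees, less where a joint would pass 70% of its speed; a pose out of reach is approached as far as the arm can. A call with a gripper value outside its range is refused whole. "fingers" is the opening, from -1 (shut) to 1 (fully open), set as the call begins (left out, the last holds). The fingers move at their own pace and stop on an object; "newtons" is the grip in N (left out, the last holds). Time passes only in rows, so rows that repeat a pose let the fingers close. It gives the time, the measured TCP pose, the force, the opening and the grip force at its end, in the units of the state.
- read_state(): the state, without advancing time (a new reading comes with each control period).
- snapshot(name): name is "scene" or "top" or "wrist"; returns (picture, depth): 384x512x3 uint8, red, green, blue; 384x512 float32, m along the optical axis (not along the pixel's ray), 0 where there is no reading.
- camera_params(name): a dict with "fx", "fy", "cx", "cy" (pixels), "T" (4x4, takes a point from camera to world coordinates). Camera axes: x right, y up, looking along -z (the intrinsics and any distortion apply to the point x, -y, -z); pixel columns grow to the right and rows downward; lengths in m; the calibration is good to about 2 mm. The wrist camera is an equidistant fisheye: a pixel r from the principal point sees the ray r / f radians off the axis. A picture is of the moment at which its call begins: read the wrist's pose just before it. camera_params takes no time and is no camera call; for the wrist camera it gives the pose at the moment of the call.
- job_done(): hands the job in; it is judged then, once.
The state is a dict: "clock": time; "joints": joint angles; "joint_vel": joint speeds; "tau": joint torques, N m; "ee_pos": TCP position; "ee_rot": TCP orientation; "ft_force": force on the tool from outside, world axes, zero at the start; "torque": the same for the moment, N m; "opening": finger opening in m; "gripper_force": force on a finger pad.
Only numpy, scipy, OpenCV 4.12 (cv2) and the standard library are available. Lean on these libraries where they do the work, as an engineer would, in place of code of your own. Each camera call takes 0.05 s, during which the arm holds its last target. There are 200 camera calls.

## Working session

There is one attempt and no reset: what is moved stays moved. The work goes in short steps, Python scripts to look and compute and a tool call to move; the robot and the scene stay as the last step left them, time stands still between calls to the robot, and variables do not carry over. Pictures are saved under pics/ and viewed, at most 10 in all, crops included, and the job is handed in when it is done.

Besides the shell and the picture viewer there is one more tool, called in YAML: its name, and indented under it one key for each argument. servo_tool: Moves the arm, as the interface text tells. Its arguments: {"type":"object","properties":{"plan":{"type":"array","items":{"type":"object","properties":{"dx":{"type":"number"},"dy":{"type":"number"},"dz":{"type":"number"},"twist":{"type":"number"}}}},"fingers":{"type":"number"},"newtons":{"type":"number"}},"required":["plan"]}

```bash
mkdir -p pics; cat > h.py <<'E'
import numpy as np, cv2
from station import *
def P(name,D,u,v,cp=None):
    c=cp or camera_params(name); u=float(u);v=float(v)
    d=np.median([x for x in D[int(v)-1:int(v)+2,int(u)-1:int(u)+2].ravel() if x>0])
    p=np.array([(u-c['cx'])/c['fx']*d,-(v-c['cy'])/c['fy']*d,-d,1])
    return (np.array(c['T'])@p)[:3]
E
python3 - <<'E'
from h import *
s=read_state();print({k:np.round(v,3) for k,v in s.items()})
for n in("scene","top"):
    I,D=snapshot(n);np.savez(n+".npz",I=I,D=D);cv2.imwrite(f"pics/{n}0.png",cv2.resize(I[...,::-1],(800,600),interpolation=cv2.INTER_CUBIC))
    c=camera_params(n);print(n,c)
E
```

```text
{'clock': np.float64(0.0), 'joints': array([-1.228,  0.418, -0.01 ,  1.614,  0.005,  1.111, -0.053]), 'joint_vel': array([-0.001,  0.   , -0.   ,  0.001,  0.002,  0.002, -0.   ]), 'tau': array([ 0.0000e+00, -8.5125e+01,  6.3900e-01, -4.2597e+01, -4.9000e-02,
        1.9000e-02,  0.0000e+00]), 'ee_pos': array([0.234, 0.579, 0.205]), 'ee_rot': array([-5.990e-01, -3.084e+00,  2.000e-03]), 'ft_force': array([0.748, 0.595, 0.801]), 'torque': array([ 0.025, -0.017,  0.008]), 'gripper_force': np.float64(0.0), 'opening': np.float64(0.094)}
scene {'fx': 434.44452332725206, 'fy': 434.44452332725206, 'cx': 255.48893444199672, 'cy': 189.1003120970639, 'T': array([[ 0.45892204,  0.63428174, -0.62215532, -0.34435876],
       [-0.88844746,  0.33327808, -0.3155738 , -0.54782732],
       [ 0.00718803,  0.69757609,  0.71647466,  1.1566193 ],
       [ 0.        ,  0.        ,  0.        ,  1.        ]])}
top {'fx': 460.3647735434222, 'fy': 460.3647735434222, 'cx': 260.3956544605951, 'cy': 188.99869337391564, 'T': array([[ 3.16471337e-03,  9.83591849e-01, -1.80380319e-01,
         2.79603557e-01],
       [-9.99788613e-01, -5.52372532e-04, -2.05529823e-02,
        -9.33183426e-02],
       [-2.03153830e-02,  1.80407234e-01,  9.83382182e-01,
         1.70004826e+00],
       [ 0.00000000e+00,  0.00000000e+00,  0.00000000e+00,
         1.00000000e+00]])}
```

View pics/scene0.png

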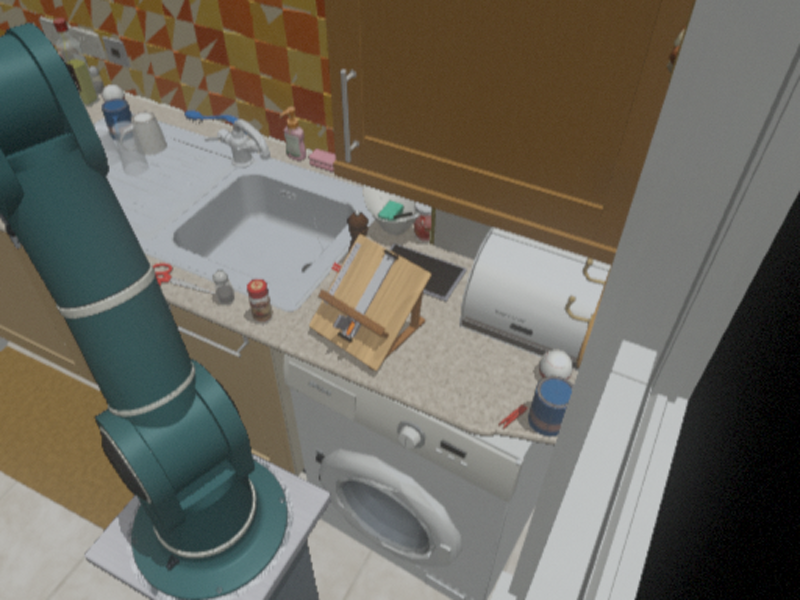

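View pics/top0.png

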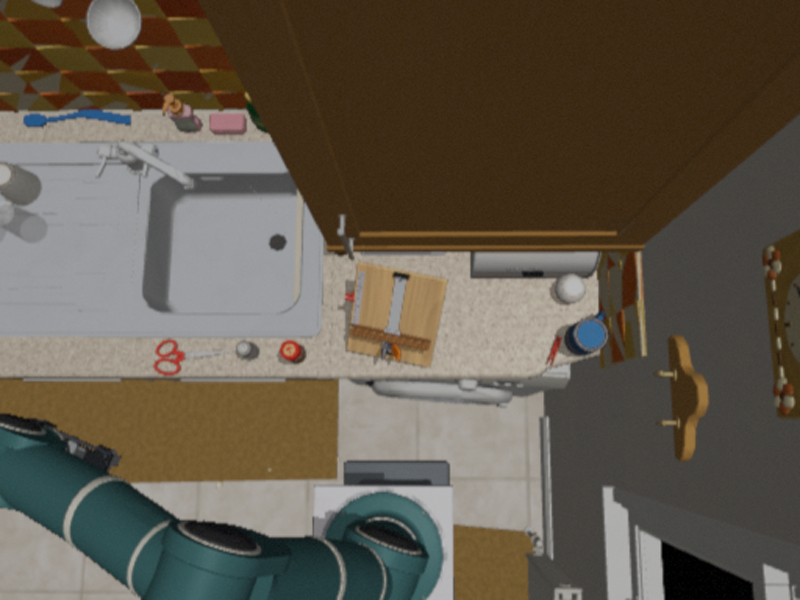

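The stand is in the scene view at about (370,305) and in the top view at about (397,315). Its low side faces the robot, and the red clip is at (350,297) in the top view. I'll enlarge both.

```bash
python3 - <<'E'
from h import *
out=[]
for n,(u0,v0,w) in {"scene":(190,145,100),"top":(210,155,90)}.items():
    f=np.load(n+".npz");k=8 if w==100 else 8
    im=cv2.resize(f['I'][v0:v0+100,u0:u0+100,::-1],(800,800),interpolation=cv2.INTER_CUBIC)[:600 if n=="x" else 800]
    im=cv2.resize(im,(600,600),interpolation=cv2.INTER_AREA)
    cv2.imwrite(f"pics/{n}_crop.png",im)   # 6 px per pixel
f=np.load("top.npz");D=f['D']
for v,u in[(150,260),(156,300),(130,300),(100,300)]: print(u,v,P("top",D,u,v).round(3))
E
```

```text
260 150 [ 0.624 -0.065  0.436]
300 156 [ 0.622 -0.183  0.374]
300 130 [ 0.63  -0.168  0.601]
300 100 [ 0.63  -0.155  0.803]
```

View pics/scene_crop.png

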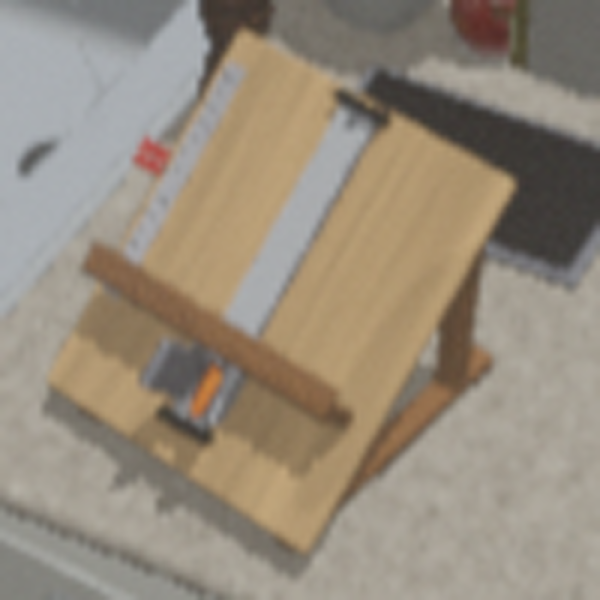

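View pics/top_crop.png

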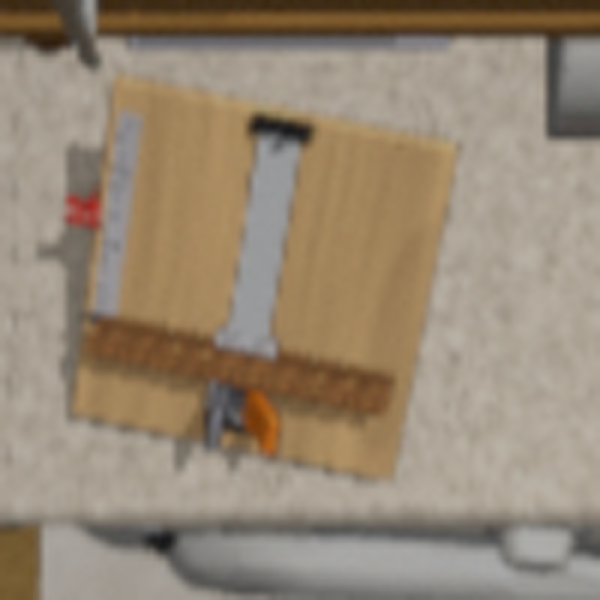

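Scene crop: the clip's line is at about (152,155), and the lever (orange, 207,390) sits right of the post. Top crop: board corners are (118,75), (457,145), (392,478) and (72,415). The clip is at (84,211), and the ledge runs from (88,340) to (388,395). Next I'll compute the poses.

```bash
python3 - <<'E'
from h import *
def ray(n,u,v):
    c=camera_params(n);T=np.array(c['T']);d=T[:3,:3]@np.array([(u-c['cx'])/c['fx'],-(v-c['cy'])/c['fy'],-1]);return T[:3,3],d
def hit(n,u,v,N,k):
    o,d=ray(n,u,v);return o+d*(k-N@o)/(N@d)
crop={"scene":(190,145),"top":(210,155)}
px=lambda n,a:(crop[n][0]+a[0]/6-.42,crop[n][1]+a[1]/6-.42)
cor={"scene":[(243,32),(515,182),(305,552),(52,388)],"top":[(118,75),(457,145),(392,478),(72,415)]}
free={"scene":[(260,120),(380,220),(350,330),(270,500)],"top":[(190,200),(180,130),(370,220),(350,320)]}
nose={"scene":[(92,250),(340,408)],"top":[(86,338),(387,396)]}
clip={"scene":(152,155),"top":(84,211)}
for n in crop:
    D=np.load(n+".npz")['D']
    m=np.zeros(D.shape,np.uint8);cv2.fillPoly(m,[np.array([px(n,a) for a in (( [(260,60),(330,100),(230,290),(150,240)] if n=="scene" else [(145,90),(240,110),(225,330),(130,310)]))]).round().astype(np.int32)],1)
    cv2.fillPoly(m,[np.array([px(n,a) for a in (( [(395,130),(490,185),(370,380),(280,330)] if n=="scene" else [(320,130),(440,155),(405,350),(295,340)]))]).round().astype(np.int32)],1)
    v,u=np.where(m&(D>0));Q=np.array([P(n,D,a,b) for a,b in zip(u,v)])
    N=None;c0=Q.mean(0);
    for _ in range(3):
        N=np.linalg.svd(Q-Q.mean(0))[2][2];N*=np.sign(N[2]);r=(Q-Q.mean(0))@N;k=N@Q.mean(0);Q=Q[abs(r)<2.5*r.std()+1e-4]
    print(n,"N",N.round(3),"slope",np.degrees(np.arccos(N[2])).round(2),"yaw",np.degrees(np.arctan2(-N[1],-N[0])).round(2),"k",k.round(4))
    C=[hit(n,*px(n,a),N,k) for a in cor[n]];print(" corners",np.round(C,3).tolist())
    e=[C[0]-C[3],C[1]-C[2],C[3]-C[2],C[0]-C[1]];print(" len",[round(float(np.linalg.norm(x)),4) for x in e],"yaws",[round(float(np.degrees(np.arctan2(x[1],x[0]))),2) for x in e])
    yaw=np.arctan2(-N[1],-N[0]);s=np.radians(40);up=np.array([np.cos(s)*np.cos(yaw),np.cos(s)*np.sin(yaw),np.sin(s)]);y=np.cross(N,up)
    mid=np.mean(C,0);print(" centre",mid.round(4))
    f=lambda p:((p-mid)@up,(p-mid)@y)
    print(" clip up,y",np.round(f(hit(n,*px(n,clip[n]),N,k+.004)),4))
    for a in nose[n]: print(" ledge top(41) up,y",np.round(f(hit(n,*px(n,a),N,k+.041)),4),hit(n,*px(n,a),N,k+.041).round(4))
E
```

```text
scene N [-0.63   0.132  0.765] slope 40.1 yaw -11.81 k -0.2551
 corners [[0.631, 0.047, 0.179], [0.592, -0.145, 0.179], [0.419, -0.107, 0.03], [0.456, 0.08, 0.029]]
 len [0.2328, 0.2316, 0.1909, 0.1958] yaws [-10.68, -12.27, 78.59, 78.31]
 centre [ 0.5244 -0.0315  0.1042]
 clip up,y [0.0286 0.1094]
 ledge top(41) up,y [-0.0323  0.0908] [0.4931 0.0678 0.1148]
 ledge top(41) up,y [-0.0336 -0.0915] [ 0.4548 -0.1104  0.1139]
top N [-0.63   0.135  0.765] slope 40.08 yaw -12.14 k -0.2554
 corners [[0.634, 0.044, 0.18], [0.593, -0.147, 0.18], [0.419, -0.112, 0.031], [0.457, 0.083, 0.028]]
 len [0.2362, 0.2322, 0.1982, 0.1955] yaws [-12.31, -11.46, 78.88, 77.99]
 centre [ 0.526  -0.0328  0.1048]
 clip up,y [0.0267 0.1068]
 ledge top(41) up,y [-0.0349  0.0902] [0.4931 0.0665 0.1138]
 ledge top(41) up,y [-0.0304 -0.0874] [ 0.4592 -0.1078  0.1167]
```

```bash
cat >> h.py <<'E'
from scipy.spatial.transform import Rotation as Ro
def shift(tgt,yaw=None):
    s=read_state();R=Ro.from_rotvec(s['ee_rot']).as_matrix()
    a=np.degrees(np.arctan2(R[1,1],R[0,1]))
    print("t",round(float(s['clock']),2),"pos",np.round(s['ee_pos'],4),"yyaw",round(a,2),"tilt",np.round(R[:,2],3),"F",np.round(s['ft_force'],1),"J",np.round(s['joints'],2),"open",round(float(s['opening']),4),"gf",round(float(s['gripper_force']),1))
    print("tool mm",(R.T@(np.array(tgt)-s['ee_pos'])*1000).round(1),"twist to 78:",round(-(78-a),2))
E
python3 -c "
from h import *
shift([.453,-.017,.205])"
```

```text
t 0.1 pos [0.2339 0.5792 0.2049] yyaw 68.01 tilt [-0.    -0.001 -1.   ] F [ 0.8 -0.1 -0.3] J [-1.23  0.42 -0.01  1.61  0.    1.11 -0.05] open 0.094 gf 0.0
tool mm [-426.4 -470.8    0.5] twist to 78: -9.99
```

servo_tool:
  plan:
    - {"dx": -30,"dy": -33,"dz": 0,"twist": -1}
    - {"dx": -60,"dy": -66,"dz": 0,"twist": -2}
    - {"dx": -90,"dy": -99,"dz": 0,"twist": -4}
    - {"dx": -120,"dy": -132,"dz": 0,"twist": -5}
    - {"dx": -150,"dy": -166,"dz": 0,"twist": -6}
    - {"dx": -180,"dy": -199,"dz": 0,"twist": -8}
    - {"dx": -210,"dy": -232,"dz": 0,"twist": -9}
    - {"dx": -240,"dy": -265,"dz": 0,"twist": -10}
  fingers: 1

```text
clock: 0.9
ee_pos: [0.3575, 0.2421, 0.2054]
ee_rot: [-0.327, -3.124, -0.0]
ft_force: [0.8, 0.5, 0.2]
opening: 0.0942
gripper_force: 0.0
```

```bash
python3 -c "
from h import *
shift([.453,-.017,.185])"
```

```text
t 0.9 pos [0.3575 0.2421 0.2054] yyaw 78.06 tilt [-0.  0. -1.] F [0.8 0.5 0.2] J [-0.81  0.06  0.15  2.07 -0.01  1.01  0.71] open 0.0942 gf 0.0
tool mm [-147.  -233.7   20.4] twist to 78: 0.06
```

servo_tool:
  plan:
    - {"dx": -20,"dy": -33,"dz": 0,"twist": 0}
    - {"dx": -42,"dy": -67,"dz": 0,"twist": 0}
    - {"dx": -63,"dy": -100,"dz": 0,"twist": 0}
    - {"dx": -84,"dy": -134,"dz": 5,"twist": 0}
    - {"dx": -105,"dy": -167,"dz": 10,"twist": 0}
    - {"dx": -126,"dy": -200,"dz": 15,"twist": 0}
    - {"dx": -147,"dy": -234,"dz": 20,"twist": 0}
    - {"dx": -147,"dy": -234,"dz": 20,"twist": 0}

```text
clock: 1.7
ee_pos: [0.453, -0.0199, 0.185]
ee_rot: [-0.337, -3.123, 0.003]
ft_force: [-0.1, 0.1, -0.6]
opening: 0.094
gripper_force: 0.0
```

```bash
python3 -c "
from h import *
shift([.453,-.017,.085])
print({k:np.round(v,3) for k,v in camera_params('wrist').items()})
I,D=snapshot('wrist');np.savez('w1.npz',I=I,D=D);cv2.imwrite('pics/w1.png',cv2.resize(I[...,::-1],(800,600),interpolation=cv2.INTER_CUBIC))"
```

```text
t 1.7 pos [ 0.453  -0.0199  0.185 ] yyaw 77.69 tilt [-0.    -0.002 -1.   ] F [-0.1  0.1 -0.6] J [-0.44  0.14  0.45  2.06 -0.07  0.96  1.4 ] open 0.094 gf 0.0
tool mm [  0.6   3.  100. ] twist to 78: -0.31
{'fx': np.float64(297.319), 'fy': np.float64(297.319), 'cx': np.float64(254.129), 'cy': np.float64(187.04), 'T': array([[ 0.214, -0.948, -0.237,  0.385],
       [ 0.977,  0.207,  0.054, -0.004],
       [-0.002, -0.243,  0.97 ,  0.364],
       [ 0.   ,  0.   ,  0.   ,  1.   ]])}
```

View pics/w1.png

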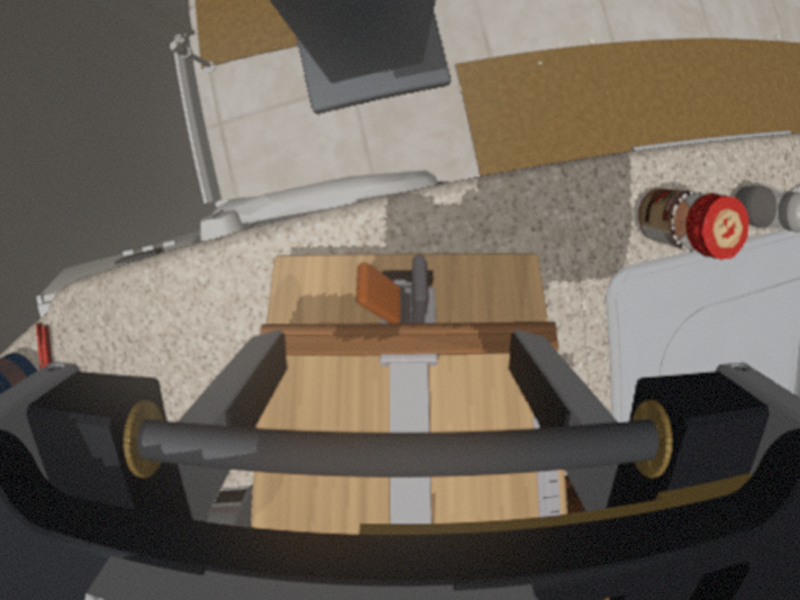

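The wrist view shows the lever (380,290), the post (420,280), and the ledge from (262,330) to (555,328). The fingers straddle them from above. I'll compare this with my model by projecting it into the image.

```bash
cat >> h.py <<'E'
yaw=np.radians(-12);sl=np.radians(40)
U=np.array([np.cos(sl)*np.cos(yaw),np.cos(sl)*np.sin(yaw),np.sin(sl)]);Y=np.array([-np.sin(yaw),np.cos(yaw),0]);N=np.cross(U,Y)
MID=np.array([.5252,-.0322,.1045])
def S(u,y,o): return MID+(u*U+y*Y+o*N)/1000
def wproj(p,c):
    q=np.linalg.inv(c['T'])@np.append(p,1);x,y,z=q[0],-q[1],-q[2];r=np.hypot(x,y);t=np.arctan2(r,z)
    return np.array([c['cx']+c['fx']*t*x/r,c['cy']+c['fy']*t*y/r])
E
python3 -c "
from h import *
c=camera_params('wrist')
for n,a in dict(ledgeL=(-33,89,41),ledgeR=(-33,-89,41),baseL=(-117,98,0),baseR=(-117,-98,0),posttop_dn=(-72,6,61),posttop_up=(-42,6,61),rail=(20,0,5),tipopenlever=(-57,-29,56)).items(): print(n,(wproj(S(*a),c)*1.5625).round(0))
R=Ro.from_rotvec(read_state()['ee_rot']).as_matrix()
for y in(-47,47):print('finger',(wproj(read_state()['ee_pos']+R[:,1]*y/1000,c)*1.5625).round())
"
```

```text
ledgeL [548. 341.]
ledgeR [247. 342.]
baseL [528. 254.]
baseR [267. 255.]
posttop_dn [408. 267.]
posttop_up [409. 315.]
rail [398. 444.]
tipopenlever [346. 294.]
finger [284. 350.]
finger [507. 350.]
```

```bash
python3 -c "
from h import *
shift([.453,-.017,.085])"
```

```text
t 1.75 pos [ 0.4525 -0.0175  0.1851] yyaw 77.79 tilt [-0.001 -0.001 -1.   ] F [-0.1  0.9  0.5] J [-0.44  0.14  0.45  2.06 -0.07  0.96  1.4 ] open 0.0937 gf 0.0
tool mm [ -0.4   0.7 100.1] twist to 78: -0.21
```

servo_tool:
  plan:
    - {"dx": 0,"dy": 0,"dz": 25,"twist": 0}
    - {"dx": 0,"dy": 0,"dz": 55,"twist": 0}
    - {"dx": 0,"dy": 0,"dz": 80,"twist": 0}
    - {"dx": 0,"dy": 0,"dz": 100,"twist": 0}
    - {"dx": 0,"dy": 0,"dz": 100,"twist": 0}
    - {"dx": 0,"dy": 0,"dz": 100,"twist": 0}

```text
clock: 2.35
ee_pos: [0.4524, -0.015, 0.0859]
ee_rot: [-0.327, -3.124, 0.0]
ft_force: [-0.1, 0.4, 1.9]
opening: 0.0939
gripper_force: 0.0
```

```bash
python3 -c "
from h import *
shift(S(-33,0,36)+np.array([0,0,-.027])-.013*np.array([np.cos(yaw),np.sin(yaw),0]))
c=camera_params('wrist')
I,D=snapshot('wrist');np.savez('w2.npz',I=I,D=D);cv2.imwrite('pics/w2.png',cv2.resize(I[...,::-1],(800,600),interpolation=cv2.INTER_CUBIC))
for n,a in dict(ledgeL=(-33,89,41),ledgeR=(-33,-89,41),posttop_dn=(-72,6,61),pointer=(-33,98,4),index=(28,98,4)).items(): print(n,(wproj(S(*a),c)*1.5625).round(0))
"
```

```text
t 2.35 pos [ 0.4524 -0.015   0.0859] yyaw 78.05 tilt [-0.001 -0.    -1.   ] F [-0.1  0.4  1.9] J [-0.4   0.3   0.42  2.14 -0.18  0.73  1.5 ] open 0.0939 gf 0.0
tool mm [-13.3  -1.7   2. ] twist to 78: 0.05
ledgeL [612. 426.]
ledgeR [172. 425.]
posttop_dn [407. 320.]
pointer [596. 438.]
index [604. 562.]
```

View pics/w2.png

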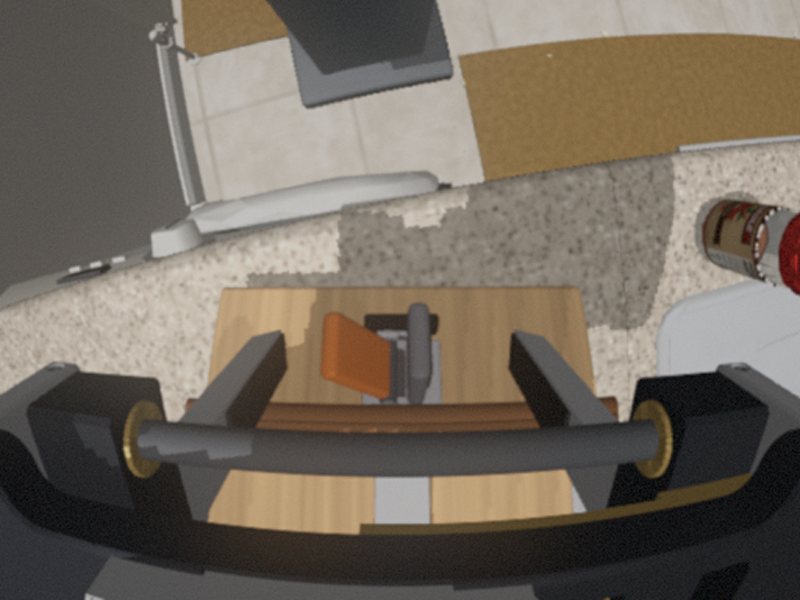

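The fingers straddle the grips, with the ledge band at row ~403–430 and the lever and post centred between them. I'll get the ledge and clip positions along the slope from depth.

```bash
cat > prof.py <<'E'
from h import *
def cloud(n,f):
    I,D=f['I'].astype(int),f['D'];c=camera_params(n);v,u=np.mgrid[:384,:512];d=D
    if n=='wrist': return None
    q=np.stack([(u-c['cx'])/c['fx']*d,-(v-c['cy'])/c['fy']*d,-d],-1)@c['T'][:3,:3].T+c['T'][:3,3]-MID
    return I,np.stack([q@U,q@Y,q@N],-1)*1000,D
def report(n,f):
    I,L,D=cloud(n,f);ok=D>0
    m=ok&(L[...,2]>28)&(L[...,2]<46)&(abs(L[...,1])<100)&(abs(L[...,1])>45)&(abs(L[...,0])<110)
    for s,t in((-1,'R'),(1,'L')):
        mm=m&(s*L[...,1]>0);a=L[mm]
        if len(a): print(n,'ledge',t,len(a),'up pct 5/50/95',np.percentile(a[:,0],[5,50,95]).round(1),'top-most: ',a[a[:,2]>37][:,0].mean().round(1) if (a[:,2]>37).any() else None,'outmax',a[:,2].max().round(1),'y',a[:,1].min().round(),a[:,1].max().round())
    r=ok&(I[...,0]>1.7*I[...,1])&(I[...,0]>1.7*I[...,2])&(I[...,0]>90)&(L[...,1]>85)&(L[...,1]<125)&(abs(L[...,0])<110)&(abs(L[...,2])<30)
    a=L[r]
    if len(a): print(n,'clip',len(a),'up',a[:,0].min().round(1),np.median(a[:,0]).round(1),a[:,0].max().round(1),'out',np.median(a[:,2]).round(1),'y',np.median(a[:,1]).round(1))
    return I,L
if __name__=='__main__':
    for n in('scene','top'):
        I,L=report(n,np.load(n+'.npz'))
        if n=='scene':
            v,u=np.where((abs(L[...,1]+60)<1.5)&(L[...,0]>-80)&(L[...,0]<0)); print(np.array([L[a,b] for a,b in zip(v,u)])[:, [0,2]].round(0).tolist())
E
python3 prof.py
```

```text
scene ledge R 75 up pct 5/50/95 [-46.1 -38.  -28.5] top-most:  -37.7 outmax 45.7 y -87.0 -45.0
scene ledge L 69 up pct 5/50/95 [-46.5 -37.1 -28.6] top-most:  -37.2 outmax 45.9 y 45.0 93.0
scene clip 11 up 21.3 29.0 32.4 out 4.9 y 108.4
[[-2.0, -0.0], [-6.0, 3.0], [-4.0, -0.0], [-9.0, 1.0], [-8.0, -4.0], [-13.0, 3.0], [-18.0, 5.0], [-16.0, -0.0], [-21.0, 3.0], [-31.0, 42.0], [-24.0, -1.0], [-35.0, 47.0], [-34.0, 40.0], [-28.0, -0.0], [-27.0, -3.0], [-38.0, 44.0], [-37.0, 39.0], [-31.0, -2.0], [-43.0, 43.0], [-42.0, 36.0], [-58.0, -1.0], [-63.0, -2.0], [-65.0, 0.0], [-70.0, -2.0], [-74.0, 5.0], [-73.0, -1.0], [-77.0, 2.0]]
top ledge R 58 up pct 5/50/95 [-42.4 -32.6 -24.5] top-most:  -33.1 outmax 45.9 y -88.0 -46.0
top ledge L 60 up pct 5/50/95 [-43.3 -33.6 -23.9] top-most:  -33.3 outmax 45.3 y 46.0 89.0
top clip 21 up 20.5 29.4 38.9 out 2.7 y 105.1
```

servo_tool:
  plan:
    - {"dx": -5,"dy": 1,"dz": 4,"twist": 0}
    - {"dx": -8,"dy": 1,"dz": 4,"twist": 0}
    - {"dx": -8,"dy": 1,"dz": 4,"twist": 0}

```text
clock: 2.7
ee_pos: [0.4598, -0.0155, 0.0817]
ee_rot: [-0.326, -3.122, -0.001]
ft_force: [-10.4, 3.5, 7.0]
opening: 0.0941
gripper_force: 5.3
```

servo_tool:
  plan:
    - {"dx": -4,"dy": 0,"dz": -3,"twist": 0}
    - {"dx": -8,"dy": 0,"dz": -6,"twist": 0}
    - {"dx": -8,"dy": 0,"dz": -6,"twist": 0}

```text
clock: 3.0
ee_pos: [0.4676, -0.0172, 0.088]
ee_rot: [-0.326, -3.122, -0.001]
ft_force: [-14.1, 2.8, 11.4]
opening: 0.0943
gripper_force: 7.1
```

servo_tool:
  plan:
    - {"dx": -4,"dy": 0,"dz": -3,"twist": 0}
    - {"dx": -8,"dy": 0,"dz": -6,"twist": 0}
    - {"dx": -8,"dy": 0,"dz": -6,"twist": 0}

```text
clock: 3.3
ee_pos: [0.4753, -0.0187, 0.0941]
ee_rot: [-0.326, -3.122, -0.002]
ft_force: [-15.6, 4.3, 14.1]
opening: 0.0941
gripper_force: 8.3
```

```bash
python3 -c "
from h import *
from prof import report
nose=S(29,2,36)
shift(nose+np.array([0,0,-.027])-.013*np.array([np.cos(yaw),np.sin(yaw),0]))
for n in('scene','top'):
    I,D=snapshot(n);f=dict(I=I,D=D);np.savez(n+'2.npz',**f);report(n,f)
a=np.load('scene2.npz')['I'][145:245,190:290,::-1];b=np.load('top2.npz')['I'][155:255,210:310,::-1]
cv2.imwrite('pics/both.png',cv2.resize(np.hstack([a,b]),(800,400),interpolation=cv2.INTER_CUBIC))
"
```

```text
t 3.3 pos [ 0.4753 -0.0187  0.0941] yyaw 78.07 tilt [-0.003  0.001 -1.   ] F [-15.6   4.3  14.1] J [-0.38  0.33  0.42  2.08 -0.19  0.77  1.52] open 0.0941 gf 8.3
tool mm [-37.6  -0.8 -29.8] twist to 78: 0.07
scene ledge R 88 up pct 5/50/95 [-46.  -17.1  -6. ] top-most:  -18.2 outmax 46.0 y -88.0 -46.0
scene ledge L 45 up pct 5/50/95 [-50.4 -24.5  -7.7] top-most:  -23.6 outmax 44.9 y 46.0 92.0
top ledge R 2 up pct 5/50/95 [-15.  -13.9 -12.8] top-most:  -13.9 outmax 39.6 y -88.0 -88.0
top clip 7 up 21.7 29.7 36.1 out 3.6 y 111.8
```

View pics/both.png

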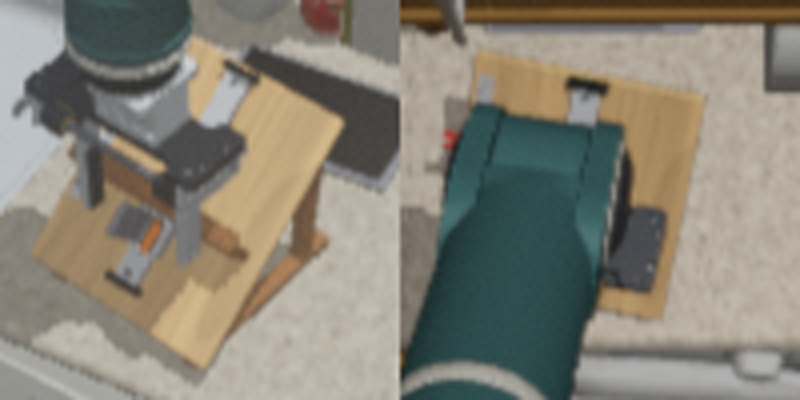

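The ledge is being pushed up the slope. Its right end is at (240,250) in the left panel, and the gripper hides the clip in the scene view. Comparing the ledge's right end before and after gives the travel.

```bash
cat > ends.py <<'E'
from h import *
from prof import cloud
def end(fn):
    I,L,D=cloud('scene',np.load(fn))
    m=(D>0)&(L[...,2]>32)&(L[...,2]<50)&(L[...,1]<-72)&(L[...,1]>-92)&(abs(L[...,0])<90)
    brown=(I[...,0]>1.25*I[...,2])&(I[...,0]<190)
    a=L[m&brown];print(fn,len(a),'mean',a.mean(0).round(1),'range',np.sort(a[:,0]).round(0)[[0,1,2,-3,-2,-1]])
if __name__=='__main__':
    import sys
    for f in sys.argv[1:]: end(f)
E
python3 ends.py scene.npz scene2.npz
```

```text
scene.npz 29 mean [-37.9 -80.3  40.2] range [-47. -46. -45. -30. -29. -28.]
scene2.npz 28 mean [-14.9 -80.6  40.5] range [-24. -24. -23.  -6.  -6.  -5.]
```

```bash
cat > prof2.py <<'E'
from h import *
import sys
def samp(n,f,us,y,o):
    c=camera_params(n);T=np.linalg.inv(c['T']);I=f['I'].astype(np.float32)
    q=np.array([T[:3,:3]@S(u,y,o)+T[:3,3] for u in us]);x=c['cx']+c['fx']*q[:,0]/-q[:,2];v=c['cy']-c['fy']*q[:,1]/-q[:,2]
    return cv2.remap(I,x[:,None].astype(np.float32),v[:,None].astype(np.float32),cv2.INTER_LINEAR)[:,0]
for n,fn,u0,u1 in(('scene','scene.npz',-60,-16),('scene','scene2.npz',-38,6)):
    us=np.arange(u0,u1,2);f=np.load(fn);a=np.mean([samp(n,f,us,y,41) for y in (-84,-81,-78,-75)],0).sum(1)
    print(fn,[f"{u}:{int(v)}" for u,v in zip(us,a)])
for n in('scene','top'):
    us=np.arange(10,46,2);f=np.load(n+'.npz');a=np.mean([samp(n,f,us,y,4) for y in (104,106,108)],0)
    print(n,'clip',[f"{u}:{int(v[0]-v[1])}/{int(v[1])}" for u,v in zip(us,a)])
E
python3 prof2.py
```

```text
scene.npz ['-60:360', '-58:361', '-56:361', '-54:359', '-52:357', '-50:349', '-48:325', '-46:294', '-44:276', '-42:279', '-40:287', '-38:295', '-36:302', '-34:307', '-32:313', '-30:323', '-28:352', '-26:397', '-24:431', '-22:446', '-20:450', '-18:451']
scene2.npz ['-38:400', '-36:398', '-34:399', '-32:400', '-30:401', '-28:395', '-26:380', '-24:349', '-22:319', '-20:315', '-18:326', '-16:337', '-14:348', '-12:352', '-10:350', '-8:350', '-6:373', '-4:411', '-2:458', '0:487', '2:499', '4:502']
scene clip ['10:6/161', '12:7/161', '14:8/158', '16:16/147', '18:35/127', '20:60/105', '22:79/90', '24:78/92', '26:71/100', '28:76/96', '30:83/88', '32:78/92', '34:54/113', '36:30/129', '38:14/133', '40:7/130', '42:5/124', '44:5/123']
top clip ['10:7/105', '12:9/103', '14:11/101', '16:25/92', '18:46/81', '20:64/73', '22:78/71', '24:84/71', '26:83/72', '28:86/68', '30:95/56', '32:96/51', '34:82/58', '36:66/67', '38:44/78', '40:28/87', '42:20/93', '44:13/98']
```

```bash
cat >> prof2.py <<'E'
print()
us=np.arange(-66,0,3);f=np.load('top.npz')
for y in (92,95,98,101,104): print(y,[f"{u}:{int(v)}" for u,v in zip(us,samp('top',f,us,y,4).sum(1))])
E
python3 prof2.py | tail -5
python3 - <<'E'
import sys;sys.argv=['x']
from h import *
I=np.load('w2.npz')['I'];cv2.imwrite('pics/w2c.png',cv2.resize(I[180:290,110:410,::-1],(800,293),interpolation=cv2.INTER_CUBIC))
c=camera_params('top');T=np.linalg.inv(c['T'])
a=np.load('top.npz')['I'][175:230,215:265,::-1];cv2.imwrite('pics/tp.png',cv2.resize(a,(500,550),interpolation=cv2.INTER_CUBIC))
def pr(p):
    q=T[:3,:3]@p+T[:3,3];return ((c['cx']+c['fx']*q[0]/-q[2]-215)*10+5,(c['cy']-c['fy']*q[1]/-q[2]-175)*10+5)
for u in(-45,-40,-35,-30): print(u,np.round(pr(S(u,98,4))),np.round(pr(S(u,89,36))))
print('clip',np.round(pr(S(26.7,98,4))))
E
```

```text
92 ['-66:254', '-63:253', '-60:250', '-57:252', '-54:278', '-51:286', '-48:275', '-45:243', '-42:274', '-39:329', '-36:397', '-33:411', '-30:415', '-27:416', '-24:417', '-21:416', '-18:423', '-15:442', '-12:437', '-9:431', '-6:423', '-3:410']
95 ['-66:270', '-63:269', '-60:264', '-57:270', '-54:291', '-51:312', '-48:301', '-45:274', '-42:280', '-39:328', '-36:377', '-33:399', '-30:402', '-27:405', '-24:403', '-21:399', '-18:404', '-15:414', '-12:416', '-9:414', '-6:406', '-3:396']
98 ['-66:283', '-63:280', '-60:278', '-57:284', '-54:297', '-51:315', '-48:301', '-45:286', '-42:276', '-39:313', '-36:335', '-33:339', '-30:329', '-27:328', '-24:334', '-21:347', '-18:355', '-15:364', '-12:371', '-9:373', '-6:363', '-3:349']
101 ['-66:310', '-63:305', '-60:302', '-57:303', '-54:307', '-51:311', '-48:297', '-45:287', '-42:285', '-39:304', '-36:314', '-33:317', '-30:311', '-27:308', '-24:311', '-21:318', '-18:319', '-15:321', '-12:323', '-9:325', '-6:320', '-3:319']
104 ['-66:338', '-63:332', '-60:325', '-57:323', '-54:324', '-51:324', '-48:318', '-45:315', '-42:316', '-39:323', '-36:319', '-33:312', '-30:306', '-27:306', '-24:310', '-21:314', '-18:314', '-15:312', '-12:309', '-9:308', '-6:312', '-3:318']
-45 [ 91. 332.] [ 96. 385.]
-40 [ 93. 320.] [ 98. 373.]
-35 [ 94. 309.] [ 99. 361.]
-30 [ 96. 297.] [101. 349.]
clip [113. 161.]
```

View pics/tp.png

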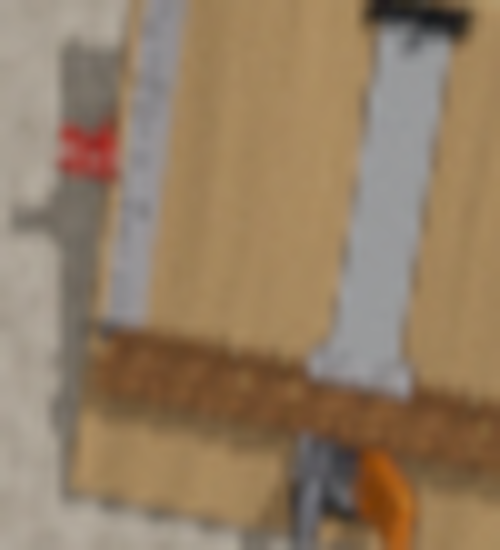

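The pointer's dark tip is at (105,325), about −42.5 mm on my slope scale. The clip line is at about +26.7, so total travel is ≈69 mm and ≈46 mm remains. Kinematics agree with this.

servo_tool:
  plan:
    - {"dx": -6,"dy": 0,"dz": -5,"twist": 0}
    - {"dx": -12,"dy": 0,"dz": -10,"twist": 0}
    - {"dx": -18,"dy": 0,"dz": -15,"twist": 0}
    - {"dx": -24,"dy": 0,"dz": -20,"twist": 0}
    - {"dx": -29,"dy": 0,"dz": -24,"twist": 0}
    - {"dx": -32,"dy": 0,"dz": -27,"twist": 0}
    - {"dx": -34,"dy": 0,"dz": -28.5,"twist": 0}
    - {"dx": -34,"dy": 0,"dz": -28.5,"twist": 0}

```text
clock: 4.2
ee_pos: [0.5087, -0.0258, 0.1226]
ee_rot: [-0.326, -3.122, -0.002]
ft_force: [-13.8, 5.0, 12.9]
opening: 0.0938
gripper_force: 7.5
```

```bash
python3 -c "
from h import *
import sys
nose=S(26.7,2,36)
shift(nose+np.array([0,0,-.027])-.013*np.array([np.cos(yaw),np.sin(yaw),0]))
c=camera_params('wrist');print([(n,wproj(S(26.7,y,o),c).round()) for n,y,o in(('idx',98,4),('end',89,36))])
for n in('scene','top','wrist'):
    I,D=snapshot(n);np.savez(n+'3.npz',I=I,D=D)
a=np.load('scene3.npz')['I'][145:245,190:290,::-1];b=np.load('top3.npz')['I'][155:255,210:310,::-1];w=np.load('wrist3.npz')['I'][...,::-1]
r=lambda x,s:cv2.resize(x,s,interpolation=cv2.INTER_CUBIC)
im=np.zeros((600,800,3),np.uint8);im[:300,:300]=r(a,(300,300));im[300:,:300]=r(b,(300,300));im[:375,300:]=r(w,(500,375));
cv2.imwrite('pics/tri.png',im)
"; python3 ends.py scene3.npz
```

```text
t 4.2 pos [ 0.5087 -0.0258  0.1226] yyaw 78.07 tilt [-0.002  0.001 -1.   ] F [-13.8   5.   12.9] J [-0.37  0.34  0.43  1.99 -0.18  0.86  1.52] open 0.0938 gf 7.5
tool mm [-1.8 -0.9  0.4] twist to 78: 0.07
[('idx', array([384., 268.])), ('end', array([391., 260.]))]
scene3.npz 31 mean [ 29.3 -79.4  40.7] range [20. 21. 22. 38. 39. 39.]
```

View pics/tri.png

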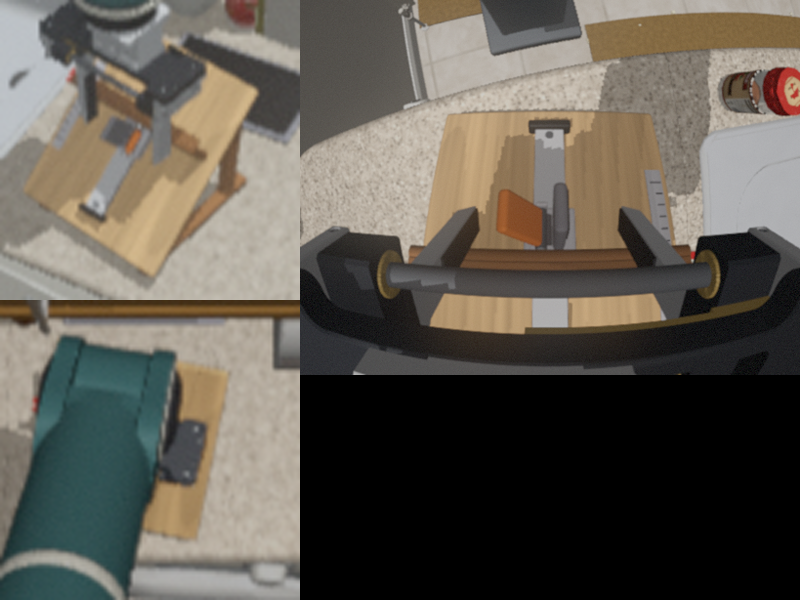

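The lever is still open, the fingers are on the ledge, and a sliver of red clip shows beside the ledge's left end in the wrist view at (692,255). I estimate the pointer is 2 mm short, so I'll nudge it and check a close crop.

servo_tool:
  plan:
    - {"dx": -1.5,"dy": -0.5,"dz": -1.2,"twist": 0}
    - {"dx": -1.5,"dy": -0.5,"dz": -1.2,"twist": 0}
    - {"dx": -1.5,"dy": -0.5,"dz": -1.2,"twist": 0}

```text
clock: 4.65
ee_pos: [0.51, -0.0262, 0.1237]
ee_rot: [-0.326, -3.122, -0.002]
ft_force: [-13.5, 6.5, 11.8]
opening: 0.0942
gripper_force: 7.1
```

```bash
python3 -c "
from h import *
nose=S(26.7,2,36)
shift(nose+np.array([0,0,-.027])-.013*np.array([np.cos(yaw),np.sin(yaw),0]))
c=camera_params('wrist')
for u in(18.7,26.7,34.7): print(u,[((wproj(S(u,y,4),c)-[370,235])*12+6).round() for y in(98,109)])
I,D=snapshot('wrist');np.savez('wrist4.npz',I=I,D=D)
cv2.imwrite('pics/w4.png',cv2.resize(I[235:285,370:430,::-1],(720,600),interpolation=cv2.INTER_CUBIC))
"
```

```text
t 4.65 pos [ 0.51   -0.0262  0.1237] yyaw 78.08 tilt [-0.002  0.002 -1.   ] F [-13.5   6.5  11.8] J [-0.37  0.34  0.43  1.98 -0.18  0.86  1.52] open 0.0942 gf 7.1
tool mm [-0.5 -0.7  1.4] twist to 78: 0.08
18.7 [array([154., 255.]), array([309., 243.])]
26.7 [array([169., 381.]), array([325., 367.])]
34.7 [array([183., 508.]), array([340., 493.])]
```

View pics/w4.png

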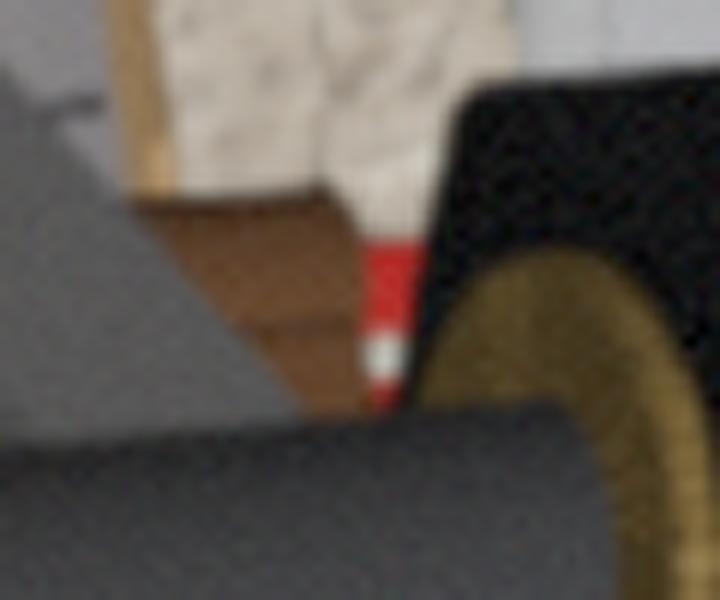

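The crop shows the clip's lower edge at row 240 and the white line at (385,357), matching my prediction for 26.5 mm. The ledge's lower silhouette at its left end is at (330,190). I'll compare that with the model.

```bash
python3 -c "
from h import *
c=camera_params('wrist')
t=np.radians(np.arange(90,271,10))
for u in(20,23,26,29):
    q=np.array([(wproj(S(u+5*np.cos(a),90,36+5*np.sin(a)),c)-[370,235])*12+6 for a in t]);i=q[:,1].argmin();print(u,q[i].round(),'base',[((wproj(S(u-5,90,o),c)-[370,235])*12+6).round() for o in(2,20)],'topcorner',((wproj(S(u+5,90,41),c)-[370,235])*12+6).round())
"
```

```text
20 [258.  52.] base [array([ 20., 212.]), array([131., 136.])] topcorner [310. 214.]
23 [266. 107.] base [array([ 25., 259.]), array([137., 186.])] topcorner [317. 270.]
26 [274. 161.] base [array([ 30., 306.]), array([144., 237.])] topcorner [324. 327.]
29 [274. 216.] base [array([ 35., 354.]), array([150., 288.])] topcorner [332. 384.]
```

Everything agrees to within about 1.5 mm. Now I'll close the lever while holding position.

servo_tool:
  plan:
    - {"dx": 0,"dy": 0,"dz": 0,"twist": 0}
    - {"dx": 0,"dy": 0,"dz": 0,"twist": 0}
    - {"dx": 0,"dy": 0,"dz": 0,"twist": 0}
    - {"dx": 0,"dy": 0,"dz": 0,"twist": 0}
    - {"dx": 0,"dy": 0,"dz": 0,"twist": 0}
    - {"dx": 0,"dy": 0,"dz": 0,"twist": 0}
    - {"dx": 0,"dy": 0,"dz": 0,"twist": 0}
    - {"dx": 0,"dy": 0,"dz": 0,"twist": 0}
  fingers: -1
  newtons: 35

```text
clock: 5.5
ee_pos: [0.5104, -0.0273, 0.1235]
ee_rot: [-0.328, -3.123, -0.0]
ft_force: [-7.8, -0.7, 2.7]
opening: 0.0334
gripper_force: 6.1
```

```bash
python3 -c "
from h import *
shift(S(26.7,2,36))
I,D=snapshot('wrist');np.savez('wrist5.npz',I=I,D=D)
a=np.load('wrist4.npz')['I'].astype(int)
# clip / ledge rows compare in column near ledge left end
for u in(392,396,402): print(u,[tuple(x) for x in a[246:270:2,u]],'\n  ',[tuple(x) for x in I[246:270:2,u]])
"
```

```text
t 5.5 pos [ 0.5104 -0.0273  0.1235] yyaw 78.03 tilt [-0.001  0.    -1.   ] F [-7.8 -0.7  2.7] J [-0.36  0.34  0.43  1.98 -0.18  0.86  1.52] open 0.0334 gf 6.1
tool mm [-12.8   0.3 -25.7] twist to 78: 0.03
392 [(np.int64(180), np.int64(169), np.int64(155)), (np.int64(186), np.int64(176), np.int64(163)), (np.int64(153), np.int64(142), np.int64(130)), (np.int64(71), np.int64(49), np.int64(32)), (np.int64(88), np.int64(63), np.int64(40)), (np.int64(93), np.int64(65), np.int64(45)), (np.int64(101), np.int64(70), np.int64(48)), (np.int64(102), np.int64(71), np.int64(46)), (np.int64(82), np.int64(57), np.int64(37)), (np.int64(94), np.int64(69), np.int64(47)), (np.int64(89), np.int64(81), np.int64(77)), (np.int64(83), np.int64(84), np.int64(84))] 
   [(np.uint8(185), np.uint8(174), np.uint8(160)), (np.uint8(193), np.uint8(184), np.uint8(171)), (np.uint8(177), np.uint8(167), np.uint8(154)), (np.uint8(59), np.uint8(52), np.uint8(50)), (np.uint8(18), np.uint8(22), np.uint8(24)), (np.uint8(25), np.uint8(28), np.uint8(31)), (np.uint8(26), np.uint8(23), np.uint8(27)), (np.uint8(26), np.uint8(24), 
[... 1685 characters left out ...]
.int64(97)), (np.int64(180), np.int64(179), np.int64(169)), (np.int64(152), np.int64(117), np.int64(109)), (np.int64(92), np.int64(31), np.int64(29))] 
   [(np.uint8(193), np.uint8(184), np.uint8(171)), (np.uint8(204), np.uint8(197), np.uint8(186)), (np.uint8(201), np.uint8(194), np.uint8(182)), (np.uint8(183), np.uint8(174), np.uint8(162)), (np.uint8(145), np.uint8(83), np.uint8(74)), (np.uint8(149), np.uint8(59), np.uint8(44)), (np.uint8(145), np.uint8(67), np.uint8(48)), (np.uint8(150), np.uint8(62), np.uint8(49)), (np.uint8(132), np.uint8(94), np.uint8(87)), (np.uint8(49), np.uint8(48), np.uint8(48)), (np.uint8(11), np.uint8(14), np.uint8(19)), (np.uint8(19), np.uint8(14), np.uint8(21))]
```

servo_tool:
  plan:
    - {"dx": 0,"dy": 0,"dz": 0,"twist": 0}
    - {"dx": 0,"dy": 0,"dz": 0,"twist": 0}
    - {"dx": 0,"dy": 0,"dz": 0,"twist": 0}
    - {"dx": 0,"dy": 0,"dz": 0,"twist": 0}
    - {"dx": 0,"dy": 0,"dz": 0,"twist": 0}
    - {"dx": 0,"dy": 0,"dz": 0,"twist": 0}

```text
clock: 6.15
ee_pos: [0.5108, -0.0252, 0.1235]
ee_rot: [-0.325, -3.124, -0.003]
ft_force: [-3.6, 11.4, 1.9]
opening: 0.0195
gripper_force: 38.3
```

servo_tool:
  plan:
    - {"dx": 0,"dy": 0,"dz": 0,"twist": 0}
    - {"dx": 0,"dy": 0,"dz": 0,"twist": 0}
    - {"dx": 0,"dy": 0,"dz": 0,"twist": 0}
    - {"dx": 0,"dy": 0,"dz": 0,"twist": 0}
  newtons: 45

```text
clock: 6.55
ee_pos: [0.5108, -0.0252, 0.1235]
ee_rot: [-0.325, -3.124, -0.003]
ft_force: [-4.0, 12.6, 1.8]
opening: 0.0194
gripper_force: 48.1
```

```bash
python3 -c "
from h import *
shift(S(26.7,2,36))
I,D=snapshot('scene');np.savez('scene6.npz',I=I,D=D)
I,D=snapshot('wrist');np.savez('wrist6.npz',I=I,D=D)"
python3 ends.py scene.npz scene2.npz scene3.npz scene6.npz
```

```text
t 6.55 pos [ 0.5108 -0.0252  0.1235] yyaw 78.12 tilt [-0.001  0.002 -1.   ] F [-4.  12.6  1.8] J [-0.37  0.34  0.43  1.98 -0.19  0.86  1.52] open 0.0194 gf 48.1
tool mm [-12.8  -1.8 -25.7] twist to 78: 0.12
scene.npz 29 mean [-37.9 -80.3  40.2] range [-47. -46. -45. -30. -29. -28.]
scene2.npz 28 mean [-14.9 -80.6  40.5] range [-24. -24. -23.  -6.  -6.  -5.]
scene3.npz 31 mean [ 29.3 -79.4  40.7] range [20. 21. 22. 38. 39. 39.]
scene6.npz 27 mean [ 32.2 -80.1  40.9] range [23. 24. 24. 40. 41. 42.]
```

The opening is 19.4 mm, which means the lever is fully closed. The ledge is at about 27 mm against an index at about 26.5 mm, and the grip is holding.

```bash
python3 -c "
from station import *
print(job_done())"
```

```text
the job is handed in; nothing more can be done
None
```

I pushed the ledge up to the index (within about 1 mm by my measurements), squeezed the lever closed and handed the job in with the fingers still pinching post and lever at about 48 N; no verdict was returned.

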